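# Pour grinding balls from a charging chute into a jar

## Robot

A 6-joint arm with a two-finger parallel gripper is mounted at the origin on a cart in front of the work surface, level with it; the furniture and walls round the work are solid. World frame = base frame: x ahead of the robot, y to its left, z up, the work surface at z = 0. Lengths are in mm, angles in degrees, forces in N, time in s.
With the tool pointing down it reaches from about 300 to 850 mm from the base axis. Payload 4.2 kg.
Tool frame: the origin (TCP) lies midway between the tips of the shut fingers; the grasp point (between the pads) lies 19 mm behind it (env.grasp_offset is the distance from the TCP to the grasp point, in mm); z points along the fingers, y is the line along which they close (so a half turn about z gives the same grasp; the last joint's range is limited). The gripper opens to 91 mm and grips with 3 to 60 N. Pads are 32 mm wide; open, the fingers measure 118 mm over their backs; the gripper's body (76 mm by 178 mm) begins 60 mm behind the grasp point.
Start: joints at [67.609, 18.312, 89.639, -0, 72.044, -1.146], TCP at [208.361, 535.937, 213.976] pointing down, gripper open.
Joint ranges: [-177.97, 177.97], [-48.28, 115.42], [12.27, 149.76], [-77.06, 257.06], [2.81, 150.46], [-146.56, 146.56]. Speed limits (degrees/s): [147.25, 147.25, 180, 180, 180, 180].

## Interface

Orientations are given as [roll, pitch, yaw] about the fixed x, y, z axes, in that order (R = Rz(yaw) Ry(pitch) Rx(roll)).
In Python, from workcell import env, optics gives the robot as it stands. The module is installed in compiled form; this text tells all that it offers.
- The arm moves only by the tool send_rows, never from a script. Its argument "targets" is a list that holds one entry, the list of rows, each a list of 7 numbers: the turn, a rotation vector about the world's x, y, z scaled (see below), then the shift along the world's x, y, z scaled (see below), then the closure, from -1 (fully open) to 1 (shut). In form: [[[rx, ry, rz, x, y, z, gripper], ...]]. A call has 1 to 12 rows; each row shifts and turns the commanded pose from where the row before left it; what a row does not reach is not made up. The controller multiplies each number of a shift by 0.2 m and each number of a turn by pi/2 rad. A row lasts 1/10 s, in which the tool goes at most 50 mm and 8.59 degrees, less where a joint would pass 70% of its speed; a pose out of reach is approached as far as the arm can. A call with a number of a shift or a turn outside -1 to 1 is refused whole. A call with a gripper value outside its range is refused whole. The fingers move at their own pace and stop on an object; "grip_force" is the grip in N (left out, the last holds). Time passes only in rows, so rows that do not move let the fingers close. It gives the time, the measured TCP pose, the force, the opening and the grip force at its end, in the units of the state.
- env.state(): the state, without advancing time (a new reading comes with each control period).
- optics.grab_frame(name): name is "side" or "top"; returns (picture, depth): 420x560x3 uint8, red, green, blue; 420x560 float32, mm along the optical axis (not along the pixel's ray), 0 where there is no reading.
- optics.camera_info(name): a dict with "camera_matrix" (3x3 intrinsics, pixels), "k1" (the pictures are not rectified: a ray, as slopes to the right and down, at radius r is drawn at 1 + k1 r^2 times it, then the intrinsics apply), "R" (3x3) and "t" (3): a world point X has camera coordinates R X + t. Camera axes: x right, y down, z forward; pixel columns grow to the right and rows downward; lengths in mm; the calibration is good to about 2 mm. A picture is of the moment at which its call begins. camera_info takes no time and is no camera call.
- env.job_done(): hands the job in; it is judged then, once.
Trained networks look in the newest picture that a camera, given by its name, has taken for a name from the list of things; names that differ only in an ending like _2 or _b are one class to them, and where a whole thing is asked for, a point or a joint stands for the part that bears it (a point fixed in the world has none). Each returns a list of dicts, best first, with "conf" (0 to 1); they miss things now and then, are a little off and sometimes report something else, mostly with a low value. They report only what shows in the picture. A call takes as long as a camera call. They do not tell look-alikes from the thing itself.
- optics.silhouettes(camera, name): "mask" (420x560 bool, what is visible of it) and "at" ([column, row] in pixels, amid what is visible of it).
- optics.place_of(camera, name): "at" ([column, row] in pixels: a listed point, or the origin of a listed thing).
The state is a dict: "time_s": time; "qpos": joint angles; "qvel": joint speeds; "effort": joint torques, N m; "ee_pos": TCP position; "ee_rot": TCP orientation; "force": force on the tool from outside, world axes, zero at the start; "torque": the same for the moment, N m; "gripper_width": finger opening in mm; "gripper_force": force on a finger pad.
Only numpy, scipy, OpenCV 4.12 (cv2) and the standard library are available. Lean on these libraries where they do the work, as an engineer would, in place of code of your own. Each camera call takes 0.05 s, during which the arm holds its last target. There are 200 camera calls.

## Task

The small metal charging chute leaning in its rest holds three grinding balls. Take it out by its open front part and lay it flat on the bench, floor down, with the balls still inside; then let go, take it again by its hooded rear part and tip it so that all three balls run out over its lip into the steel jar. Finally lay the empty chute flat on the bench clear of the rest, floor down; do not touch the balls with the gripper, keep the jar standing where it is, and leave the other things alone.

Things in the scene. Friction and masses are not known exactly. Their poses are not given: they have to be found in the camera images.
- chute_hood (a point): centre of the hooded rear part of the chute, the second grip: 50 mm ahead of the rear end, 20 mm above the underside. Axes: x along the chute to its front (pouring) end, z away from its floor, y across. Chute: plain aluminium trough 190 long, 34 wide, 40 mm high outside, sheet 3 mm, 140 g empty; rear 100 mm a closed box. At the start it leans in the rest, front end up, 50 degrees from level
- chute_front (a point): middle of the chute's open front part, the first grip: 85 mm ahead of chute_hood (55 mm behind the front end), 20 mm above the underside; same axes. Open above; side walls 40 mm high until 34 mm before the front end, then sloping down to 24 mm. The rest's cheeks end 53 mm behind this point
- chute_lip (a point): middle of the front end of the chute at its floor's upper face, where the balls leave: 140 mm ahead of chute_hood, 17 mm below it in its frame; same axes. Across the end runs a lip 2 mm high above the floor: it stops balls while the chute is level or nearly so; resting against it they roll over beyond about 34 degrees nose-down, but balls that come rolling may jump it from 10 to 15 degrees on
- ball0_center (a point): white ceramic grinding ball, 24 mm in diameter, 35 g; this point is its centre. Nearest the chute's rear wall. Starts hidden in the hooded rear of the chute, in a row against its rear wall; rolls freely
- ball1_center (a point): white ceramic grinding ball, 24 mm in diameter, 35 g; this point is its centre. Middle one. Starts hidden in the hooded rear of the chute, in a row against its rear wall; rolls freely
- ball2_center (a point): white ceramic grinding ball, 24 mm in diameter, 35 g; this point is its centre. Nearest the chute's front. Starts hidden in the hooded rear of the chute, in a row against its rear wall; rolls freely
- jar_mouth (a point): centre of the mouth of the open steel grinding jar, in the plane of its rim, 82 mm above the bench. Jar: loose, 300 g, body 80 mm across, a shoulder 56 mm up narrows it to a neck 65 mm across outside, 54 mm clear inside; wall 4 mm, inner floor 6 mm above the bench
- rest: fixed grey rest. Origin: centre of its base plate's underside (150 x 90 x 8 mm); x is the level direction to which the raised chute front points. Channel inclined 50 degrees, open above and in front, a stop under the chute's rear end, cheeks beside its rear 82 mm (50 mm over outside, up to 115 mm above the bench), so the hood is not free. The chute comes out lifted straight up 80 mm or more
- mouse: computer mouse, black, 110 x 60 x 36 mm, on the bench, bystander; origin under its centre
- timer: white lab timer (the one nearer the robot), 44 x 68 x 55 mm, bystander; origin under its centre
- solvent: small brown bottle with black cap (the one at the right, near the robot), 47 mm across, 115 mm high, bystander; origin under its centre
Things that resemble listed ones, but are neither listed nor needed, are in the scene too. Of the things that look like the part that bears chute_hood, the larger one is meant.

How it is judged (in metres and radians):
On the way, in this order (a step that is already met when the one before it is completed fails the run):
1. the chute lies flat on the bench, clear of the rest, let go, with the three balls in it (angle between chute_hood's own z axis and vertical below 0.1 rad and height (world z) of chute_hood between 0.012 and 0.03 m and horizontal distance between chute_hood and rest above 0.08 m and contact force between the fingers and anything else below 0.2 N and x of ball0_center in the frame of chute_hood between -0.05 and 0.143 m and y of ball0_center in the frame of chute_hood between -0.016 and 0.016 m and z of ball0_center in the frame of chute_hood between -0.02 and 0.02 m and x of ball1_center in the frame of chute_hood between -0.05 and 0.143 m and y of ball1_center in the frame of chute_hood between -0.016 and 0.016 m and z of ball1_center in the frame of chute_hood between -0.02 and 0.02 m and x of ball2_center in the frame of chute_hood between -0.05 and 0.143 m and y of ball2_center in the frame of chute_hood between -0.016 and 0.016 m and z of ball2_center in the frame of chute_hood between -0.02 and 0.02 m), for 0.2 s.
2. the chute is held by its hooded rear part (grasp within 50 mm of the hood's centre) and lifted off the bench, balls still in it (distance between the grasp point and chute_hood below 0.05 m and height (world z) of chute_hood above 0.05 m and contact force between the fingers and anything else above 1 N and x of ball0_center in the frame of chute_hood between -0.05 and 0.143 m and y of ball0_center in the frame of chute_hood between -0.016 and 0.016 m and z of ball0_center in the frame of chute_hood between -0.02 and 0.02 m and x of ball1_center in the frame of chute_hood between -0.05 and 0.143 m and y of ball1_center in the frame of chute_hood between -0.016 and 0.016 m and z of ball1_center in the frame of chute_hood between -0.02 and 0.02 m and x of ball2_center in the frame of chute_hood between -0.05 and 0.143 m and y of ball2_center in the frame of chute_hood between -0.016 and 0.016 m and z of ball2_center in the frame of chute_hood between -0.02 and 0.02 m), for 0.1 s.
3. all three balls are in the jar (horizontal distance between each of ball0_center, ball1_center, ball2_center and jar_mouth below 0.03 m and height (world z) of ball0_center between 0.014 and 0.07 m and height (world z) of ball1_center between 0.014 and 0.07 m and height (world z) of ball2_center between 0.014 and 0.07 m), for 0.2 s.
At the end, for the whole second after the job is handed in: All three balls lie in the jar, below its rim; the jar stands upright (within 0.1 rad) within 30 mm of where it stood; the chute lies flat on the bench, floor down (within 0.1 rad), its hood's centre at least 80 mm from the centre of the rest, and is let go (all of step 3 and angle between each of chute_hood, jar_mouth's own z axis and vertical below 0.1 rad and height (world z) of chute_hood between 0.012 and 0.03 m and horizontal distance between chute_hood and rest above 0.08 m and distance of jar_mouth from where it was at the start of the episode below 0.03 m and contact force between the fingers and anything else below 0.2 N); the robot touches nothing.
It fails at once if the gripper's fingers press on a ball (contact force between the fingers and ball0_c0 above 1 N or contact force between the fingers and ball1_c0 above 1 N or contact force between the fingers and ball2_c0 above 1 N).
It fails at once if the jar is tipped over (angle between jar_mouth's own z axis and vertical above 0.6 rad).
It fails at once if a bystander (mouse, timer or small bottle) is shifted by more than 30 mm (distance of any of mouse, timer, solvent from where it was at the start of the episode above 0.03 m).
It also fails if it takes over 58 s, if anything falls off the work surface, if the arm or the gripper's body presses on something with over 40 N, if the wrist force passes 120 N, or if a joint passes its speed limit or range.

## Working session

There is one attempt and no reset: what is moved stays moved. The work goes in short steps, Python scripts to look and compute and a tool call to move; the robot and the scene stay as the last step left them, time stands still between calls to the robot, and variables do not carry over. Pictures are saved under pics/ and viewed, at most 10 in all, crops included, and the job is handed in when it is done.

Besides the shell and the picture viewer there is one more tool, called after "Call:" by a JSON object that holds its "api" and its "payload", one argument or row to a line. send_rows: Moves the arm, as the interface text tells. Its arguments: {"type":"object","properties":{"targets":{"type":"array"},"grip_force":{"type":"number"}},"required":["targets"]}

```bash
mkdir -p pics
cat > h.py <<'E'
import numpy as np, cv2
from workcell import env, optics
from scipy.spatial.transform import Rotation as Ro
def cam(n):
    c=optics.camera_info(n); return np.array(c["camera_matrix"]),c["k1"],np.array(c["R"]),np.array(c["t"])
def slopes(n,uv):
    K,k,R,t=cam(n)
    return cv2.undistortPoints(np.array(uv,float).reshape(-1,1,2),K,np.array([k,0,0,0.])).reshape(-1,2)
def unproj(n,uv,d):
    K,k,R,t=cam(n); s=slopes(n,uv); d=np.atleast_1d(d)
    return (np.c_[s,np.ones(len(s))]*d[:,None]-t)@R
def proj(n,X):
    K,k,R,t=cam(n)
    return cv2.projectPoints(np.array(X,float).reshape(-1,3),cv2.Rodrigues(R)[0],t,K,np.array([k,0,0,0.]))[0].reshape(-1,2)
def cloud(n,mask,D):
    v,u=np.nonzero(mask&(D>0)); return unproj(n,np.c_[u,v],D[v,u])
def onplane(n,uv,z):
    K,k,R,t=cam(n); s=slopes(n,uv); d=np.c_[s,np.ones(len(s))]@R; o=-R.T@t
    return o+d*((z-o[2])/d[:,2])[:,None]
E
cat > a.py <<'E'
from h import *
s=env.state(); print(s["time_s"],s["ee_pos"],s["ee_rot"],env.grasp_offset)
for n in("side","top"):
    im,D=optics.grab_frame(n); cv2.imwrite(f"pics/{n}0.png",im[:,:,::-1]); np.savez(f"{n}0.npz",im=im,D=D)
    K,k,R,t=cam(n); print(n,"campos",(-R.T@t).round(),"fwd",R[2].round(2))
    for nm in("chute_hood","chute_front","chute_lip","jar_mouth","rest","mouse","timer","solvent"):
        for r in optics.place_of(n,nm)[:3]:
            u,v=np.array(r["at"]); d=D[int(np.clip(v,0,419)),int(np.clip(u,0,559))]
            print(nm,round(r["conf"],2),np.round(r["at"]),unproj(n,[[u,v]],d).round()[0] if d>0 else None)
E
python3 a.py
```

```text
0.0 [208.16616649 535.43225986 213.11266795] [-1.79896610e+02 -9.74228059e-04  1.58756134e+02] 18.8
side campos [  271. -1136.   556.] fwd [ 0.22  0.9  -0.37]
chute_hood 0.49 [249. 187.] [499. 257.  91.]
chute_front 0.78 [251. 178.] [502. 218. 135.]
chute_front 0.77 [212. 227.] [352. 134.   3.]
chute_lip 0.69 [246. 174.] [480. 201. 157.]
chute_lip 0.68 [200. 234.] [308. 101.   0.]
jar_mouth 0.94 [290. 237.] [ 545. -136.   68.]
rest 0.59 [251. 206.] [505. 265.  14.]
mouse 0.75 [307. 242.] [617. -62.   8.]
mouse 0.75 [291. 239.] [ 549. -131.   58.]
timer 0.7 [250. 208.] [502. 260.   9.]
timer 0.63 [319. 220.] [702.  69.  19.]
timer 0.32 [292. 238.] [ 550. -137.   66.]
top campos [ 376.  -19. 1256.] fwd [ 0.14  0.   -0.99]
chute_hood 0.68 [222. 259.] [375. 153.  23.]
chute_front 0.93 [239. 273.] [335. 102.  25.]
chute_front 0.61 [185. 213.] [504. 257.  93.]
chute_front 0.45 [195. 219.] [481. 218. 141.]
chute_lip 0.77 [196. 221.] [477. 210. 155.]
jar_mouth 0.93 [332. 200.] [ 566. -178.    5.]
jar_mouth 0.52 [245. 152.] [700.  95.  43.]
rest 0.87 [181. 215.] [499. 272.  77.]
mouse 0.74 [287. 179.] [623. -35.  34.]
timer 0.58 [243. 154.] [696. 102.  46.]
solvent 0.56 [385. 265.] [ 370. -323.   77.]
```

View pics/side0.png

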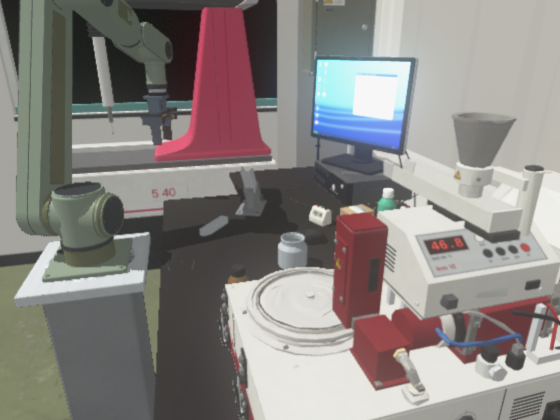

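View pics/top0.png

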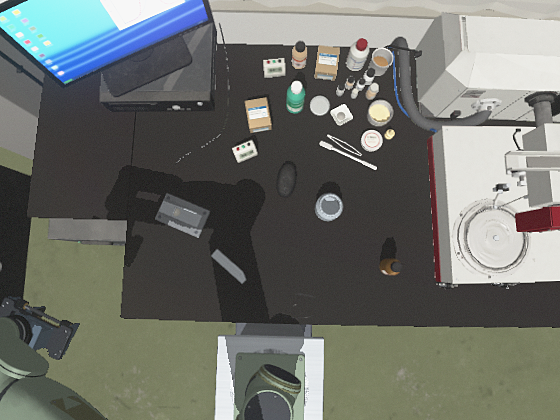

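The side view shows the rest with the leaning chute at (248,190), the jar at (292,250), and a smaller flat trough at (213,226). In the top view these are at (183,215), (329,207) and (229,265), the mouse is at (287,179), the near timer at (244,150) and the solvent at (390,267).

Candidates for the chute are the leaning one (side 248,190 / top 183,215) and the flat one (side 213,226 / top 229,265). I choose the leaning, larger one in the rest.

```bash
cat > b.py <<'E'
from h import *
a=np.load("side0.npz");b=np.load("top0.npz")
c1=cv2.resize(a["im"][150:250,190:310],None,fx=4,fy=4,interpolation=cv2.INTER_CUBIC)
c2=cv2.resize(b["im"][180:300,140:250],None,fx=3,fy=3.3333,interpolation=cv2.INTER_CUBIC)
h=np.zeros((400,800,3),np.uint8);h[:,:480]=c1[:400,:480];h[:,480:800]=c2[:400,:320]
cv2.imwrite("pics/crop.png",h[:,:,::-1])
pts=[]
for n,f in(("side",a),("top",b)):
    for nm in("chute_hood","rest","jar_mouth","mouse","timer","solvent"):
        for r in optics.silhouettes(n,nm)[:3]:
            P=cloud(n,r["mask"],f["D"]); 
            if len(P): print(n,nm,round(r["conf"],2),np.round(r["at"]),len(P),np.percentile(P,[3,50,97],axis=0).round().tolist())
    D=f["D"];P=cloud(n,np.ones(D.shape,bool),D)
    P=P[(abs(P[:,0]-500)<130)&(abs(P[:,1]-250)<130)&(P[:,2]>5)&(P[:,2]<230)]
    np.save(f"rest_{n}.npy",P); 
    Q=P[P[:,2]>118]; print(n,len(P),"high",len(Q),Q[:60].round().tolist())
print(onplane("top",[[332,200]],82),onplane("side",[[290,237]],82))
E
python3 b.py
```

```text
side chute_hood 0.65 [213. 224.] 278 [[313.0, 87.0, 2.0], [355.0, 124.0, 18.0], [400.0, 169.0, 26.0]]
side chute_hood 0.51 [249. 181.] 265 [[467.0, 198.0, 5.0], [494.0, 236.0, 128.0], [594.0, 661.0, 169.0]]
side chute_hood 0.34 [320. 214.] 378 [[683.0, 61.0, 2.0], [707.0, 81.0, 31.0], [757.0, 137.0, 54.0]]
side rest 0.73 [246. 205.] 580 [[458.0, 208.0, 4.0], [506.0, 265.0, 12.0], [555.0, 330.0, 87.0]]
side jar_mouth 0.98 [290. 251.] 971 [[504.0, -204.0, 7.0], [538.0, -190.0, 54.0], [578.0, -52.0, 83.0]]
side jar_mouth 0.37 [238. 271.] 259 [[350.0, -365.0, 86.0], [367.0, -359.0, 103.0], [384.0, -339.0, 117.0]]
side mouse 0.63 [311. 236.] 325 [[606.0, -68.0, 2.0], [637.0, -58.0, 25.0], [674.0, -26.0, 37.0]]
side timer 0.63 [320. 214.] 357 [[683.0, 61.0, 4.0], [707.0, 80.0, 32.0], [740.0, 121.0, 54.0]]
side solvent 0.6 [236. 272.] 263 [[349.0, -365.0, 86.0], [368.0, -359.0, 103.0], [385.0, -340.0, 117.0]]
side 922 high 170 [[468.0, 221.0, 181.0], [468.0, 219.0, 178.0], [472.0, 228.0, 175.0], [497.0, 208.0, 179.0], [467.0, 218.0, 175.0], [472.0, 230.0, 171.0], [478.0, 243.0, 167.0], [496
[... 2707 characters left out ...]
0, 123.0], [502.0, 282.0, 119.0], [501.0, 231.0, 143.0], [498.0, 222.0, 172.0], [497.0, 219.0, 176.0], [497.0, 215.0, 179.0], [499.0, 284.0, 124.0], [500.0, 230.0, 126.0], [496.0, 219.0, 162.0], [495.0, 213.0, 177.0], [495.0, 210.0, 179.0], [495.0, 208.0, 174.0], [497.0, 291.0, 118.0], [496.0, 287.0, 122.0], [498.0, 237.0, 119.0], [497.0, 232.0, 126.0], [497.0, 229.0, 127.0], [497.0, 226.0, 129.0], [497.0, 222.0, 136.0], [495.0, 216.0, 148.0], [492.0, 207.0, 179.0], [493.0, 205.0, 174.0], [493.0, 203.0, 174.0], [495.0, 236.0, 119.0], [495.0, 233.0, 121.0], [494.0, 229.0, 127.0], [494.0, 225.0, 131.0]]
[[ 554.46279799 -167.02561225   82.        ]] [[ 537.21978288 -163.25449959   82.        ]]
```

View pics/crop.png

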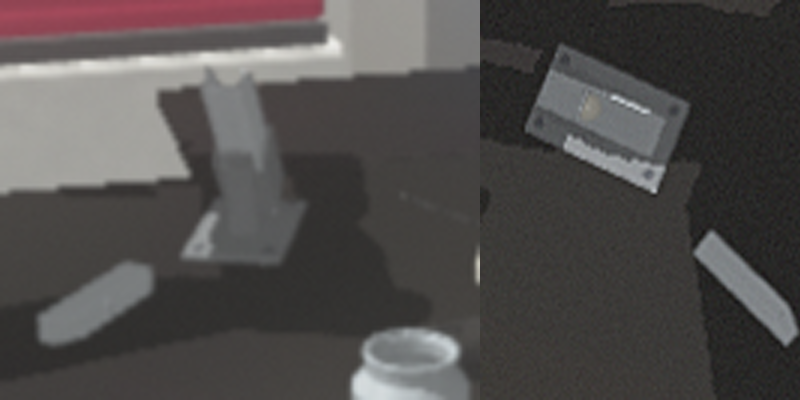

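```bash
cat > fit.py <<'E'
from h import *
from scipy.spatial import cKDTree
from scipy.optimize import least_squares
# chute surfaces, frame of chute_hood (x -50..140, z -20..20)
def model():
    g=[];X,Y,Z=np.arange(-50,140.1,1.5),np.arange(-17,17.1,1.5),np.arange(-20,20.1,1.5)
    top=lambda x:np.where(x<106,20,20-(x-106)*16/34)
    a,b=np.meshgrid(X,Y);a,b=a.ravel(),b.ravel()
    g.append(np.c_[a,b,0*a-20]); m=a>50; m&=abs(b)<14; g.append(np.c_[a[m],b[m],0*a[m]-17]); m=a<=50; g.append(np.c_[a[m],b[m],0*a[m]+20])
    a,c=np.meshgrid(X,Z);a,c=a.ravel(),c.ravel();m=c<=top(a);a,c=a[m],c[m]
    for y in(17,-17): g.append(np.c_[a,0*a+y,c])
    m=a>50
    for y in(14,-14): g.append(np.c_[a[m],0*a[m]+y,c[m]])
    b,c=np.meshgrid(Y,Z);b,c=b.ravel(),c.ravel();g.append(np.c_[0*b-50,b,c]);g.append(np.c_[0*b+50,b,c])[0] if 0 else g.append(np.c_[0*b[c>15]+50,b[c>15],c[c>15]])
    return np.vstack(g)
T=cKDTree(model())
def fitpose(P,p0,pitch=None,scale=3):
    # p: x y z yaw pitch_up
    def RT(p): return Ro.from_euler("zy",[p[3],-(pitch if pitch is not None else p[4])],degrees=True)
    f=lambda p:T.query(RT(p).inv().apply(P-p[:3]))[0]/scale
    r=least_squares(f,p0,loss="soft_l1",x_scale=[5,5,5,3,3],diff_step=1e-4)
    return r.x,np.median(f(r.x)*scale)
if __name__=="__main__":
    for S in(("side",),("top",),("side","top")):
        P=np.vstack([np.load(f"rest_{n}.npy") for n in S]); P=P[(P[:,2]>118)&(P[:,1]<300)&(P[:,0]<560)&(P[:,0]>430)]
        if 1:
          for pit in(50,None):
            x,e=fitpose(P,np.array([505,265,95,-120,50.]),pit); print(S,len(P),x.round(1),round(e,2))
E
python3 fit.py
```

```text
('side',) 170 [473.8 257.8 134.9 -50.5  50. ] 2.69
('side',) 170 [493.4 254.1 124.  -38.9 100.4] 2.56
('top',) 202 [489.3 236.8 148.4 -52.1  50. ] 2.62
('top',) 202 [490.4 241.5 146.  -40.4 104.7] 2.75
('side', 'top') 372 [471.6 267.  131.6 -53.   50. ] 2.62
('side', 'top') 372 [491.6 244.8 139.1 -40.5 103.7] 2.59
```

```bash
sed -i 's/\[505,265,95,-120,50.\]/[518,291,72,-115,50.]/' fit.py; python3 fit.py
```

```text
('side',) 170 [477.8 250.6 139.3 -50.4  50. ] 2.9
('side',) 170 [491.8 243.9 137.1 -40.6 101.9] 2.44
('top',) 202 [471.9 267.8 132.  -53.5  50. ] 2.34
('top',) 202 [494.  256.6 127.7 -40.2 104.2] 2.48
('side', 'top') 372 [474.9 259.8 135.8 -52.7  50. ] 2.84
('side', 'top') 372 [ 493.7  249.1  147.6 -113.9   -8.7] 3.62
```

```bash
sed -i 's/"zy"/"ZY"/' fit.py; python3 fit.py
```

```text
('side',) 170 [ 511.4  295.3   73.2 -110.1   50. ] 0.91
('side',) 170 [ 515.8  293.6   73.5 -113.4   50. ] 0.99
('top',) 202 [ 510.5  296.8   73.8 -110.1   50. ] 0.96
('top',) 202 [ 510.1  297.3   72.9 -109.6   50.6] 0.94
('side', 'top') 372 [ 511.6  296.2   73.5 -110.3   50. ] 0.99
('side', 'top') 372 [ 511.5  295.9   74.5 -110.2   49.8] 0.99
```

The crop shows the leaning chute with its open prongs upward in the rest, larger than the flat look-alike, so the choice stands. Next I check for obstacles, locate the jar and compute the reach.

```bash
cat > c.py <<'E'
from h import *
for n in("side","top"):
    D=np.load(f"{n}0.npz")["D"];v,u=np.nonzero(D>0);P=unproj(n,np.c_[u,v],D[v,u])
    m=(P[:,0]>250)&(P[:,0]<850)&(P[:,1]>200)&(P[:,1]<750)&(P[:,2]>185)
    if m.sum():
        H,xe,ye=np.histogram2d(P[m,0],P[m,1],bins=[np.arange(250,851,100),np.arange(200,751,50)]);print(n,H.astype(int).tolist())
        print(u[m].min(),u[m].max(),v[m].min(),v[m].max())
    m=(abs(P[:,0]-542)<50)&(abs(P[:,1]+162)<50)&(P[:,2]>77)&(P[:,2]<90);Q=P[m]
    from scipy.optimize import least_squares
    r=least_squares(lambda p:np.hypot(Q[:,0]-p[0],Q[:,1]-p[1])-p[2],[542,-162,30],loss="soft_l1");print(n,"jar",len(Q),r.x,Q[:,2].mean())
    m=(abs(P[:,0]-542)<60)&(abs(P[:,1]+162)<60)&(P[:,2]>15)&(P[:,2]<50);Q=P[m]
    r=least_squares(lambda p:np.hypot(Q[:,0]-p[0],Q[:,1]-p[1])-40,[542,-162],loss="soft_l1");print(n,"jarbody",len(Q),r.x)
yaw=-110.2;d=np.r_[np.cos(np.radians(yaw)),np.sin(np.radians(yaw)),0];lat=np.r_[-d[1],d[0],0]
hood=np.array([511.5,296.1,73.6])
C=Ro.from_euler("ZY",[yaw,-50],degrees=True).as_matrix();F=hood+C@[85,0,0]
s=env.state();R0=Ro.from_euler("xyz",s["ee_rot"],degrees=True)
for tilt in(50,35,25):
    n=-np.sin(np.radians(tilt))*d+np.array([0,0,np.cos(np.radians(tilt))]);z=-n;y=lat
    Rt=Ro.from_matrix(np.c_[np.cross(y,z),y,z]);rv=(Rt*R0.inv()).as_rotvec()
    G=F+C@[0,0,6]; tcp=G-18.8*n
    print(tilt,"n",n.round(3),"tcp",tcp.round(1),"pre",(tcp+80*n).round(1),"euler",Rt.as_euler("xyz",degrees=True).round(2),"rv deg",np.degrees(np.linalg.norm(rv)).round(1),"units",(rv/(np.pi/2)).round(4),"dpos",((tcp+80*n-s["ee_pos"])/200).round(3))
E
python3 c.py
```

```text
side [[0, 0, 0, 0, 0, 49, 111, 58, 10, 0, 0], [0, 0, 0, 0, 0, 0, 0, 0, 0, 0, 0], [0, 0, 0, 0, 0, 0, 0, 0, 0, 0, 0], [0, 0, 0, 0, 0, 0, 0, 0, 0, 0, 0], [0, 0, 0, 0, 0, 0, 0, 0, 0, 0, 0], [0, 0, 0, 0, 0, 0, 0, 141, 68, 0, 0]]
163 316 35 136
side jar 124 [ 541.60654439 -166.16492888   29.84530289] 81.10838907739493
side jarbody 336 [ 542.60577786 -163.50265282]
top [[0, 0, 0, 0, 0, 0, 0, 199, 48, 0, 0], [0, 0, 0, 0, 0, 0, 0, 0, 0, 0, 0], [0, 0, 0, 0, 0, 0, 0, 0, 0, 0, 0], [0, 0, 0, 0, 0, 0, 0, 0, 0, 0, 0], [0, 0, 0, 0, 0, 0, 0, 0, 0, 0, 0], [0, 0, 0, 0, 0, 0, 0, 353, 287, 0, 0]]
0 74 31 307
top jar 107 [ 539.92553757 -160.88936003   29.91258832] 81.22900462395896
top jarbody 43 [ 540.41874969 -161.16145189]
50 n [0.265 0.719 0.643] tcp [489.2 235.6 130.5] pre [510.4 293.1 181.9] euler [180.   50.   69.8] rv deg 99.4 units [-0.5579 -0.2516 -0.9196] dpos [ 1.51  -1.214 -0.16 ]
35 n [0.198 0.538 0.819] tcp [490.5 239.  127.2] pre [506.3 282.1 192.7] euler [180.   35.   69.8] rv deg 94.2 units [-0.3917 -0.1766 -0.9548] dpos [ 1.49  -1.269 -0.106]
25 n [0.146 0.397 0.906] tcp [491.5 241.7 125.5] pre [503.2 273.4 198. ] euler [180.   25.   69.8] rv deg 91.7 units [-0.2802 -0.1263 -0.9713] dpos [ 1.474 -1.313 -0.08 ]
```

Call:
{"api": "send_rows", "payload": {
  "targets": [
    [[-0.0465,-0.021,-0.0766,0.126,-0.101,0.1,-1],[-0.0465,-0.021,-0.0766,0.126,-0.101,0.1,-1],[-0.0465,-0.021,-0.0766,0.126,-0.101,0.1,-1],[-0.0465,-0.021,-0.0766,0.126,-0.101,0.1,-1],[-0.0465,-0.021,-0.0766,0.126,-0.101,0,-1],[-0.0465,-0.021,-0.0766,0.126,-0.101,0,-1],[-0.0465,-0.021,-0.0766,0.126,-0.101,0,-1],[-0.0465,-0.021,-0.0766,0.126,-0.101,0,-1],[-0.0465,-0.021,-0.0766,0.126,-0.101,0,-1],[-0.0465,-0.021,-0.0766,0.126,-0.101,0,-1],[-0.0465,-0.021,-0.0766,0.126,-0.101,0,-1],[-0.0465,-0.021,-0.0766,0.126,-0.101,0,-1]]
  ],
  "grip_force": 40
}}

```text
time_s: 2.7
ee_pos: [511.6, 293.2, 293.7]
ee_rot: [179.8, 50.1, 69.5]
force: [0.7, 1.2, -0.4]
gripper_width: 91.3
gripper_force: 0.0
```

Call:
{"api": "send_rows", "payload": {
  "targets": [
    [[0,0,0,-0.006,0,-0.14,-1],[0,0,0,0,0,-0.14,-1],[0,0,0,0,0,-0.14,-1],[0,0,0.003,0,0,-0.14,-1],[0,0,0,-0.0265,-0.072,-0.0643,-1],[0,0,0,-0.0265,-0.072,-0.0643,-1],[0,0,0,-0.0265,-0.072,-0.0643,-1],[0,0,0,-0.0265,-0.072,-0.0643,-1],[0,0,0,0,0,0,-1]]
  ]
}}

```text
time_s: 3.6
ee_pos: [487.3, 234.3, 129.5]
ee_rot: [-179.8, 50.2, 70.2]
force: [-0.3, 0.2, 0.1]
gripper_width: 91.1
gripper_force: 0.0
```

Run:
```python
from h import *
s=env.state();print(s["qpos"],s["force"])
a,_=optics.grab_frame("side");b,_=optics.grab_frame("top")
c1=cv2.resize(a[110:260,170:330],None,fx=2.5,fy=2.6,interpolation=3);c2=cv2.resize(b[140:290,110:270],None,fx=2.5,fy=2.6,interpolation=3)
cv2.imwrite("pics/g1.png",np.hstack([c1,c2])[:,:,::-1])
```

```text
[ 38.73838195  42.53095516  77.7697729  -24.2414401  104.16636575
  62.35701902] [-0.26715215  0.22638359  0.07407242]
```

View pics/g1.png

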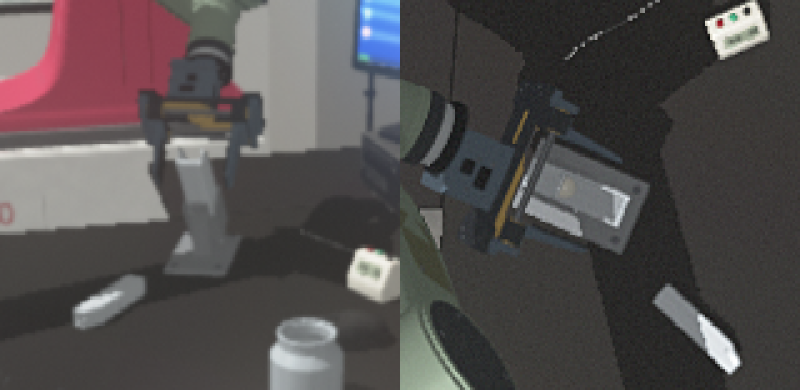

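The fingers straddle the chute's front (side ≈(195,190) in the crop), centred. I'll close and lift.

Call:
{"api": "send_rows", "payload": {
  "targets": [
    [[0,0,0,0,0,0,1],[0,0,0,0,0,0,1],[0,0,0,0,0,0,1],[0,0,0,0,0,0,1],[0,0,0,0,0,0,1],[0,0,0,0,0,0,1],[0,0,0,0,0,0.02,1],[0,0,0,0,0,0.05,1],[0,0,0,0,0,0.08,1],[0,0,0,0,0,0.08,1],[0,0,0,0,0,0.08,1],[0,0,0,0,0,0.08,1]]
  ],
  "grip_force": 40
}}

```text
time_s: 4.9
ee_pos: [488.3, 236.1, 210.4]
ee_rot: [180.0, 50.0, 70.1]
force: [-0.1, -0.2, -3.5]
gripper_width: 34.2
gripper_force: 39.8
```

Call:
{"api": "send_rows", "payload": {
  "targets": [
    [[0,0,0,0,0,0.12,1],[0,0,0,0,0,0.12,1],[0,0,0,0,0,0.12,1],[0,0,0,-0.015,-0.12,0,1],[0,0,0,-0.015,-0.12,0,1],[0,0,0,-0.015,-0.12,0,1],[0,0,0,-0.015,-0.12,0,1],[0,0,0,-0.015,-0.12,0,1],[0,0,0,-0.015,-0.12,0,1],[0,0,0,-0.015,-0.12,0,1],[0,0,0,-0.015,-0.12,0,1],[0,0,0,-0.015,-0.12,0,1]]
  ]
}}

```text
time_s: 6.1
ee_pos: [460.9, 19.0, 281.6]
ee_rot: [179.9, 50.0, 70.1]
force: [-0.2, 0.3, -3.5]
gripper_width: 33.7
gripper_force: 39.8
```

Call:
{"api": "send_rows", "payload": {
  "targets": [
    [[0.061,-0.0225,0,0,0,0,1],[0.061,-0.0225,0,0,0,-0.05,1],[0.061,-0.0225,0,0,0,-0.08,1],[0.061,-0.0225,0,0,0,-0.08,1],[0.061,-0.0225,0,0,0,-0.08,1],[0.061,-0.0225,0,0,0,-0.08,1],[0.05,-0.018,0,0,0,-0.08,1],[0.035,-0.013,0,0,0,-0.08,1],[0,0,0,0,0,-0.08,1],[0,0,0,0,0,-0.05,1],[0,0,0,0,0,0,1]]
  ]
}}

```text
time_s: 7.2
ee_pos: [460.1, 19.7, 147.9]
ee_rot: [179.9, 6.9, 70.0]
force: [0.3, 0.0, -2.9]
gripper_width: 33.5
gripper_force: 40.0
```

```bash
cat > look.py <<'E'
import sys
from fit import *
def look(p0,box=130,name=None):
    A=[]
    for n in("side","top"):
        im,D=optics.grab_frame(n);A.append(im);P=cloud(n,np.ones(D.shape,bool),D);o=np.array(p0)
        d=np.r_[np.cos(np.radians(p0[3])),np.sin(np.radians(p0[3])),0];rel=Ro.from_euler("ZY",[p0[3],-p0[4]],degrees=True).inv().apply(P-o[:3])
        m=(abs(rel[:,1])<40)&(rel[:,0]>-75)&(rel[:,0]<165)&(abs(rel[:,2])<28)&(P[:,2]>5)
        x,e=fitpose(P[m],o);print(n,m.sum(),"x y z yaw pitchup",x.round(1),round(e,2))
    if name:
        o=proj("side",[p0[:3]])[0].astype(int),proj("top",[p0[:3]])[0].astype(int)
        cs=[]
        for im,(u,v) in zip(A,o):
            u=min(max(u,75),484);v=min(max(v,75),344);cs.append(cv2.resize(im[v-75:v+75,u-75:u+75],(400,400),interpolation=3))
        cv2.imwrite(f"pics/{name}.png",np.hstack(cs)[:,:,::-1])
if __name__=="__main__":
    s=env.state();print(s["time_s"],s["ee_pos"],s["ee_rot"],s["gripper_width"])
    look([float(v) for v in sys.argv[1:6]],name=sys.argv[6] if len(sys.argv)>6 else None)
E
python3 look.py 490 100 135 -110 5 lev
```

```text
7.2 [460.14831702  19.66061579 147.94578455] [179.9356356    6.88744097  70.03169   ] 33.50543309751838
side 288 x y z yaw pitchup [ 491.2   99.4  149.8 -110.     6.1] 1.0
top 107 x y z yaw pitchup [ 481.1  104.   150.9 -107.     5.7] 0.97
```

View pics/lev.png

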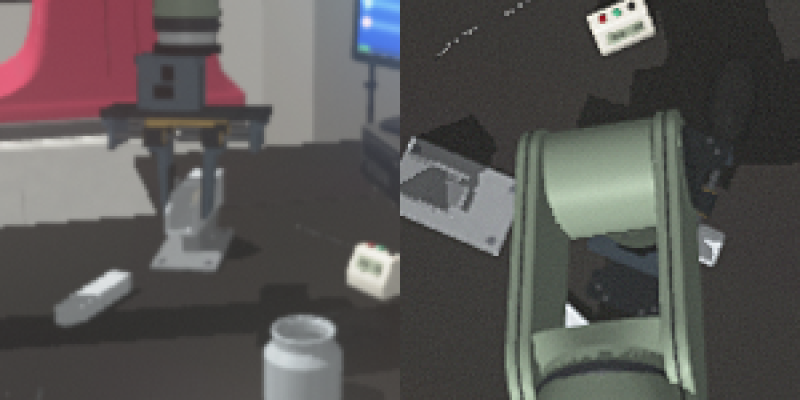

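Call:
{"api": "send_rows", "payload": {
  "targets": [
    [[0,0,0,0,0,-0.06,1],[0,0,0,0,0,-0.08,1],[0,0,0,0,0,-0.08,1],[0,0,0,0,0,-0.08,1],[0,0,0,0,0,-0.08,1],[0,0,0,0,0,-0.08,1],[0,0,0,0,0,-0.08,1],[0,0,0,0,0,-0.04,1],[0,0,0,0,0,-0.02,1],[0,0,0,0,0,0,1]]
  ]
}}

```text
time_s: 8.3
ee_pos: [461.5, 19.9, 28.7]
ee_rot: [179.8, 6.8, 70.0]
force: [0.4, -0.1, -2.3]
gripper_width: 33.9
gripper_force: 40.0
```

Call:
{"api": "send_rows", "payload": {
  "targets": [
    [[0.0154,-0.0056,0,0,0,-0.02,1],[0.0154,-0.0056,0,0,0,-0.02,1],[0.0154,-0.0056,0,0,0,-0.02,1],[0.0154,-0.0056,0,0,0,-0.02,1],[0,0,0,0,0,-0.01,1],[0,0,0,0,0,0,1]]
  ]
}}

```text
time_s: 8.9
ee_pos: [462.1, 19.6, 11.9]
ee_rot: [179.7, 0.9, 70.0]
force: [-2.5, -3.5, 6.9]
gripper_width: 33.8
gripper_force: 40.0
```

```bash
python3 look.py 490 100 20 -110 1; python3 -c "
from h import *
print(env.state()['force'],env.state()['torque'])"
```

```text
8.9 [462.14533164  19.63409601  11.91812911] [179.666527     0.8648743   69.96449529] 33.79196364150046
side 332 x y z yaw pitchup [ 493.8  101.8   22.  -110.5    2.1] 1.39
top 135 x y z yaw pitchup [ 4.908e+02  1.099e+02  2.100e+01 -1.092e+02  3.000e-01] 1.5
[-2.76092324 -4.60975806  5.82990253] [-0.0643063   0.36109243  0.11195982]
```

Call:
{"api": "send_rows", "payload": {
  "targets": [
    [[0.01,-0.0037,0,0,0,-0.005,1],[0,0,0,0,0,0,1],[0,0,0,0,0,0,0.2],[0,0,0,0,0,0,-0.3],[0,0,0,0,0,0,-0.3],[0,0,0,0,0,0,-0.3],[0,0,0,0,0,0,-0.3],[0,0,0,0,0,0.08,-0.3],[0,0,0,0,0,0.15,-0.3],[0,0,0,0,0,0.15,-0.3],[0,0,0,0,0,0.15,-0.3],[0,0,0,0,0,0.15,-0.3]]
  ]
}}

```text
time_s: 10.2
ee_pos: [461.1, 19.9, 146.6]
ee_rot: [179.8, -0.1, 70.0]
force: [0.7, -0.2, -0.3]
gripper_width: 59.5
gripper_force: 0.0
```

Call:
{"api": "send_rows", "payload": {
  "targets": [
    [[0,0,0,0.04,0.1,0.06,-0.3],[0,0,0,0.04,0.1,0,-0.3],[0,0,0,0.04,0.1,0,-0.3],[0,0,0,0,0,0,-0.3]]
  ]
}}

```text
time_s: 10.6
ee_pos: [486.2, 81.6, 157.5]
ee_rot: [179.7, -0.1, 70.1]
force: [0.8, -0.8, -0.4]
gripper_width: 59.1
gripper_force: 0.0
```

```bash
python3 look.py 492 101 20 -110 0 flat
```

```text
10.6 [486.23267164  81.57243323 157.53364166] [ 1.79737698e+02 -1.42013219e-01  7.01025179e+01] 59.13107185312101
side 402 x y z yaw pitchup [ 494.1  108.    21.9 -110.2    0.7] 0.95
top 134 x y z yaw pitchup [ 4.890e+02  8.770e+01  2.510e+01 -1.143e+02  2.000e-01] 0.94
```

View pics/flat.png

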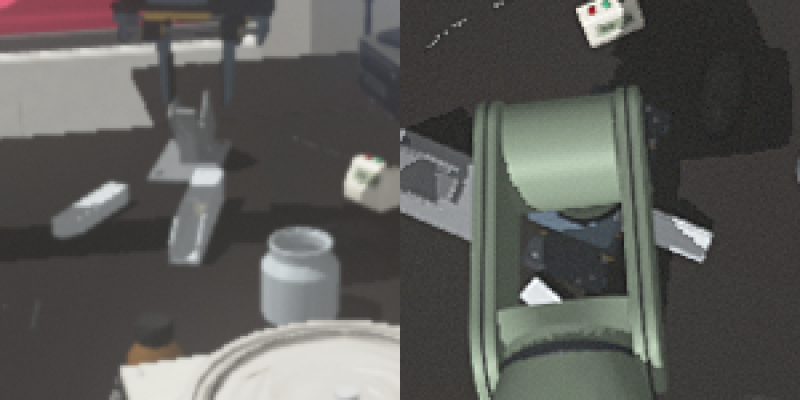

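The side half shows the chute flat at about (195,215), open front toward the camera. It is released and clear of the rest (185,150). Next is the hood grip.

Call:
{"api": "send_rows", "payload": {
  "targets": [
    [[0,0,0,0.015,0.05,-0.1,-0.3],[0,0,0,0.015,0.057,-0.1,-0.3],[0,0,0,0,0,-0.15,-0.3],[0,0,0,0,0,-0.15,-0.3],[0,0,0,0,0,-0.13,-0.3],[0,0,0,0,0,-0.08,-0.3],[0,0,0,0,0,-0.038,-0.3],[0,0,0,0,0,0,-0.3],[0,0,0,0,0,0,1],[0,0,0,0,0,0,1],[0,0,0,0,0,0,1],[0,0,0,0,0,0,1]]
  ],
  "grip_force": 50
}}

```text
time_s: 11.9
ee_pos: [492.0, 101.4, 8.7]
ee_rot: [179.7, -0.1, 70.0]
force: [-0.6, -0.3, 2.8]
gripper_width: 33.4
gripper_force: 50.0
```

Call:
{"api": "send_rows", "payload": {
  "targets": [
    [[0,0,0,0,0,0.02,1],[0,0,0,0,0,0.04,1],[-0.014,0.0051,0,0,0,0.06,1],[-0.014,0.0051,0,0,0,0.06,1],[-0.014,0.0051,0,0,0,0.06,1],[-0.014,0.0051,0,0,0,0.06,1],[-0.014,0.0051,0,0,0,0.06,1],[-0.014,0.0051,0,0,0,0.06,1],[0,0,0,0,0,0.06,1],[0,0,0,0,0,0.04,1],[0,0,0,0,0,0.02,1],[0,0,0,0,0,0,1]]
  ]
}}

```text
time_s: 13.1
ee_pos: [491.4, 101.2, 116.4]
ee_rot: [179.7, 7.9, 70.0]
force: [0.2, -0.0, -3.7]
gripper_width: 33.7
gripper_force: 50.0
```

```bash
python3 look.py 493 101 127 -110 7 held
```

```text
13.1 [491.43636305 101.20196537 116.43436846] [179.7334504    7.9159904   69.95515411] 33.66726134775603
side 410 x y z yaw pitchup [ 494.5  101.7  129.9 -110.7    7.9] 1.06
top 594 x y z yaw pitchup [ 489.8  103.6  128.5 -111.     8.6] 1.14
```

View pics/held.png

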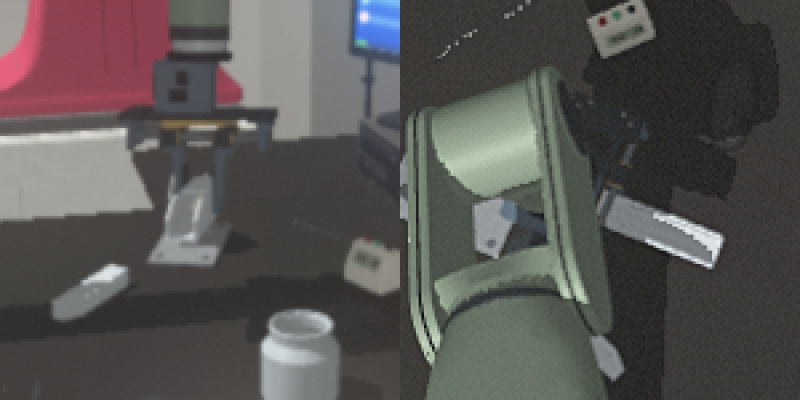

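```bash
cat > plan.py <<'E'
from h import *
import sys
yaw=-110.6;d=np.r_[np.cos(np.radians(yaw)),np.sin(np.radians(yaw)),0];J=np.array([541,-163,0.])
R=lambda p:Ro.from_euler("ZY",[yaw,-p],degrees=True)
tcp0=np.array([491.4,101.2,116.4]);hood0=np.array([492.,102.3,129.2]);p0=8
off=R(p0).inv().apply(tcp0-hood0)      # tcp in chute frame
print("off",off.round(1),"lip now",(hood0+R(p0).apply([140,0,-17])).round(1))
def tcp(p,back,h): return J-back*d+[0,0,h]-R(p).apply([140,0,-17])+R(p).apply(off)
last,lp=np.array([float(v) for v in sys.argv[1:4]]) ,float(sys.argv[4])
for a in sys.argv[5:]:
    p,b,h=map(float,a.split(","));t=tcp(p,b,h);rv=R(p)*R(lp).inv()
    print(a,"tcp",t.round(1),"shift",((t-last)/200).round(4),"turn",(rv.as_rotvec()/(np.pi/2)).round(4),"wrist~",(t+R(p).apply([0,0,280])).round());last,lp=t,p
E
python3 plan.py 491.4 101.2 116.4 8 8,15,130 -4,15,105 -12,15,102 -20,15,100 -28,15,98 -36,16,97 -44,16,97 -52,16,97 -60,16,97
```

```text
off [ -0.6  -0.2 -12.8] lip now [442.4 -29.7 131.8]
8,15,130 tcp [595.3 -18.1 114.6] shift [ 0.5194 -0.5964 -0.0092] turn [0. 0. 0.] wrist~ [609.  18. 392.]
-4,15,105 tcp [595.3 -17.9 118.9] shift [0.0003 0.0007 0.022 ] turn [ 0.1248 -0.0469  0.    ] wrist~ [588. -36. 398.]
-12,15,102 tcp [594.2 -21.  135.3] shift [-0.0058 -0.0155  0.0817] turn [ 0.0832 -0.0313  0.    ] wrist~ [574. -76. 409.]
-20,15,100 tcp [592.1 -26.6 152. ] shift [-0.0105 -0.0279  0.0834] turn [ 0.0832 -0.0313  0.    ] wrist~ [ 558. -116.  415.]
-28,15,98 tcp [589.1 -34.6 167.7] shift [-0.015  -0.0398  0.0784] turn [ 0.0832 -0.0313  0.    ] wrist~ [ 543. -158.  415.]
-36,16,97 tcp [585.6 -43.8 183. ] shift [-0.0174 -0.0463  0.0766] turn [ 0.0832 -0.0313 -0.    ] wrist~ [ 528. -198.  409.]
-44,16,97 tcp [581.  -56.  197.6] shift [-0.023  -0.0611  0.0732] turn [ 0.0832 -0.0313 -0.    ] wrist~ [ 513. -238.  399.]
-52,16,97 tcp [575.8 -70.  210.3] shift [-0.0263 -0.07    0.0635] turn [ 0.0832 -0.0313  0.    ] wrist~ [ 498. -277.  383.]
-60,16,97 tcp [569.9 -85.5 220.8] shift [-0.0292 -0.0776  0.0524] turn [ 0.0832 -0.0313  0.    ] wrist~ [ 485. -313.  361.]
```

Call:
{"api": "send_rows", "payload": {
  "targets": [
    [[0,0,0,0.02,-0.023,0,1],[0,0,0,0.04,-0.046,0,1],[0,0,0,0.06,-0.069,0,1],[0,0,0,0.06,-0.069,0,1],[0,0,0,0.06,-0.069,0,1],[0,0,0,0.06,-0.069,0,1],[0,0,0,0.06,-0.069,0,1],[0,0,0,0.06,-0.069,0,1],[0,0,0,0.05,-0.057,-0.003,1],[0,0,0,0.03,-0.034,-0.003,1],[0,0,0,0.02,-0.023,-0.003,1],[0,0,0,0,0,0,1]]
  ]
}}

```text
time_s: 14.4
ee_pos: [595.5, -18.4, 113.9]
ee_rot: [179.8, 8.0, 70.0]
force: [-0.2, 0.2, -2.8]
gripper_width: 33.6
gripper_force: 50.0
```

```bash
python3 look.py 596 -17 127 -110.6 8 overjar; python3 -c "
from h import *
print(env.state()['qpos'].round(1))"
```

```text
14.4 [595.53838123 -18.4177441  113.86520801] [179.79839614   7.96318719  69.95804556] 33.62988356541003
side 431 x y z yaw pitchup [ 598.3  -17.7  127.8 -111.8    7.6] 1.46
top 526 x y z yaw pitchup [ 591.4  -14.7  126.4 -109.4    8.4] 0.98
[ 1.4 25.9 93.3 -8.3 63.7 25.3]
```

View pics/overjar.png

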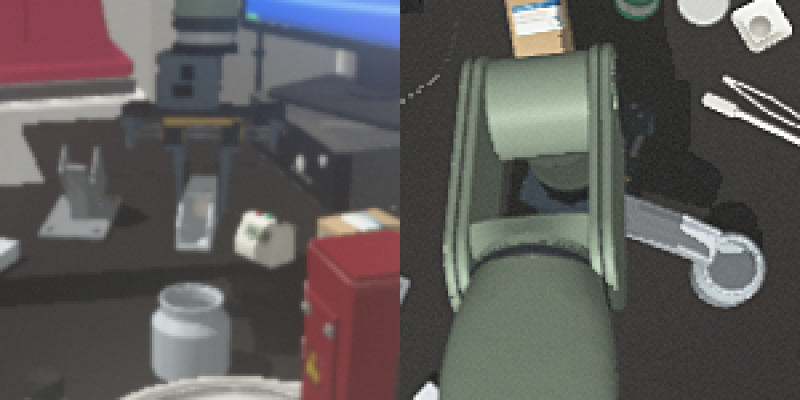

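Call:
{"api": "send_rows", "payload": {
  "targets": [
    [[0.0208,-0.0078,0,-0.001,-0.002,0.004,1],[0.0208,-0.0078,0,-0.001,-0.002,0.004,1],[0.0208,-0.0078,0,-0.001,-0.002,0.004,1],[0.0208,-0.0078,0,-0.001,-0.002,0.004,1],[0.0208,-0.0078,0,-0.001,-0.002,0.004,1],[0.0208,-0.0078,0,-0.001,-0.002,0.004,1],[0,0,0,0,0,0,1],[0,0,0,0,0,0,1],[0,0,0,0,0,0,1],[0,0,0,0,0,0,1],[0,0,0,0,0,0,1],[0,0,0,0,0,0,1]]
  ]
}}

```text
time_s: 15.7
ee_pos: [594.2, -20.2, 118.9]
ee_rot: [179.7, -4.0, 70.0]
force: [0.4, -0.1, -2.8]
gripper_width: 33.8
gripper_force: 50.0
```

Call:
{"api": "send_rows", "payload": {
  "targets": [
    [[0,0,0,0,0,0,1],[0,0,0,0,0,0,1],[0,0,0,0,0,0,1],[0,0,0,0,0,0,1]]
  ]
}}

```text
time_s: 16.1
ee_pos: [594.2, -20.5, 118.9]
ee_rot: [179.7, -4.0, 70.0]
force: [0.4, 0.0, -2.5]
gripper_width: 33.8
gripper_force: 50.0
```

```bash
python3 look.py 596 -20 132 -110.6 -4 tip; python3 plan.py 594.5 -20.6 118.5 -4 -12,12,102 -20,12,100 -28,12,98 -36,13,97 -44,13,97 -52,13,97; python3 -c "
from h import *
print(env.state()['qpos'].round(1))"
```

```text
16.1 [594.15326914 -20.46236579 118.91350509] [179.66436319  -4.04012864  69.97265123] 33.847614971592606
side 582 x y z yaw pitchup [ 596.8  -16.4  132.7 -109.7   -3.2] 1.41
top 218 x y z yaw pitchup [ 594.6  -14.6  129.8 -110.5   -2.2] 1.53
off [ -0.6  -0.2 -12.8] lip now [442.4 -29.7 131.8]
-12,12,102 tcp [593.1 -23.8 135.3] shift [-0.0069 -0.0161  0.0839] turn [ 0.0832 -0.0313  0.    ] wrist~ [573. -78. 409.]
-20,12,100 tcp [591.  -29.4 152. ] shift [-0.0105 -0.0279  0.0834] turn [ 0.0832 -0.0313  0.    ] wrist~ [ 557. -119.  415.]
-28,12,98 tcp [588.  -37.4 167.7] shift [-0.015  -0.0398  0.0784] turn [ 0.0832 -0.0313  0.    ] wrist~ [ 542. -160.  415.]
-36,13,97 tcp [584.6 -46.6 183. ] shift [-0.0174 -0.0463  0.0766] turn [ 0.0832 -0.0313 -0.    ] wrist~ [ 527. -201.  409.]
-44,13,97 tcp [580.  -58.8 197.6] shift [-0.023  -0.0611  0.0732] turn [ 0.0832 -0.0313 -0.    ] wrist~ [ 512. -241.  399.]
-52,13,97 tcp [574.7 -72.8 210.3] shift [-0.0263 -0.07    0.0635] turn [ 0.0832 -0.0313  0.    ] wrist~ [ 497. -279.  383.]
[-5.2 23.5 96.3  4.5 58.9 12.5]
```

View pics/tip.png

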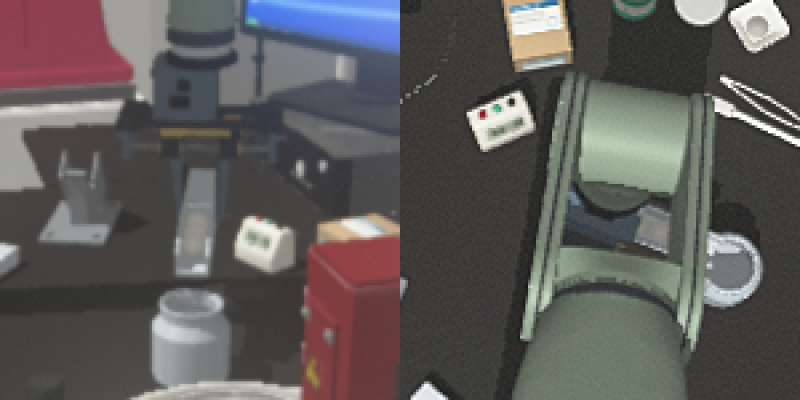

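Side half: the chute tilts slightly nose-down, with its lip at (193,270) over the jar at (190,300). I'll tilt on, pivoting about the lip.

Call:
{"api": "send_rows", "payload": {
  "targets": [
    [[0.0416,-0.0157,0,-0.003,-0.008,0.042,1],[0.0416,-0.0157,0,-0.003,-0.008,0.042,1],[0.0416,-0.0157,0,-0.005,-0.014,0.042,1],[0.0416,-0.0157,0,-0.005,-0.014,0.042,1],[0.0416,-0.0157,0,-0.0075,-0.02,0.039,1],[0.0416,-0.0157,0,-0.0075,-0.02,0.039,1],[0,0,0,0,0,0,1],[0,0,0,0,0,0,1]]
  ]
}}

```text
time_s: 17.0
ee_pos: [588.0, -37.8, 168.1]
ee_rot: [179.3, -28.0, 70.0]
force: [0.3, 0.6, -1.3]
gripper_width: 33.5
gripper_force: 50.0
```

```bash
cat > ballsjar.py <<'E'
from h import *
im,D=optics.grab_frame("top");v,u=np.nonzero(D>0);P=unproj("top",np.c_[u,v],D[v,u])
m=(np.hypot(P[:,0]-541,P[:,1]+162)<24);print("injar z hist",np.histogram(P[m,2],[-5,3,10,20,32,45,60,78,90,130,400])[0])
K,k,R,t=cam("top")
for n in("side","top"):
    if n=="side": optics.grab_frame(n)
    for nm in("ball0_center","jar_mouth"):
        print(n,nm,[(round(r["conf"],2),np.round(r["at"])) for r in optics.place_of(n,nm)[:4]])
print(env.state()["qpos"].round(1),env.state()["force"].round(1),env.state()["time_s"])
E
python3 ballsjar.py; python3 look.py 592 -32 180 -110.6 -28 t28
```

```text
injar z hist [0 0 0 0 0 0 0 0 0 0]
side ball0_center []
side jar_mouth [(0.58, array([292., 238.]))]
top ball0_center []
top jar_mouth [(0.61, array([332., 206.]))]
[-20.2  21.   98.7  31.6  63.6 -15.4] [-0.5 -0.1 -2.2] 17.3
17.3 [588.05659754 -36.51105883 168.09934101] [179.35766559 -28.02369638  70.13864678] 33.61698630685165
side 754 x y z yaw pitchup [ 588.7  -37.6  182.7 -109.8  -27.4] 1.22
top 409 x y z yaw pitchup [ 585.3  -31.7  182.3 -111.3  -27.9] 1.17
```

View pics/t28.png

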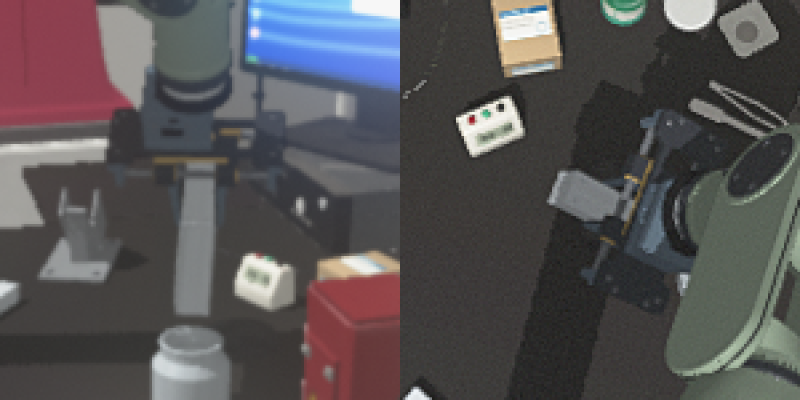

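Call:
{"api": "send_rows", "payload": {
  "targets": [
    [[0.0277,-0.0104,0,-0.0081,-0.0217,0.0175,1],[0.0277,-0.0104,0,-0.0081,-0.0217,0.0175,1],[0.0277,-0.0104,0,-0.0081,-0.0217,0.0175,1],[0.0277,-0.0104,0,-0.0077,-0.0204,0.0244,1],[0.0277,-0.0104,0,-0.0077,-0.0204,0.0244,1],[0.0277,-0.0104,0,-0.0077,-0.0204,0.0244,1],[0,0,0,0,0,0,1],[0,0,0,0,0,0,1],[0,0,0,0,0,0,1],[0,0,0,0,0,0,1]]
  ]
}}

```text
time_s: 18.4
ee_pos: [578.6, -61.9, 193.4]
ee_rot: [179.1, -44.0, 70.3]
force: [-0.1, -0.4, -1.7]
gripper_width: 33.7
gripper_force: 50.0
```

Call:
{"api": "send_rows", "payload": {
  "targets": [
    [[0.0277,-0.0104,0,-0.0088,-0.0233,0.0212,1],[0.0277,-0.0104,0,-0.0088,-0.0233,0.0212,1],[0.0277,-0.0104,0,-0.0088,-0.0233,0.0212,1],[0,0,0,0,0,0,1],[0,0,0,0,0,0,1],[0,0,0,0,0,0,1],[0,0,0,0,0,0,1],[0,0,0,0,0,0,1]]
  ]
}}

```text
time_s: 19.2
ee_pos: [573.3, -76.1, 206.2]
ee_rot: [178.9, -52.0, 70.4]
force: [0.1, -0.2, -2.5]
gripper_width: 33.6
gripper_force: 50.0
```

```bash
python3 ballsjar.py; python3 look.py 574 -70 225 -110.6 -52
```

```text
injar z hist [  0   0   0   4   1   0   0   0   4 305]
side ball0_center [(0.62, array([248., 210.])), (0.51, array([292., 209.])), (0.2, array([290., 239.])), (0.19, array([320., 221.]))]
side jar_mouth [(0.65, array([291., 238.]))]
top ball0_center []
top jar_mouth [(0.53, array([335., 204.]))]
[-35.2  25.3 100.3  51.3  78.4 -37.2] [-0.3 -0.5 -2.5] 19.5
19.5 [573.23554018 -76.49534901 206.02607202] [178.92718255 -52.00700306  70.34729151] 33.992333865689005
side 658 x y z yaw pitchup [ 570.4  -83.2  216.8 -110.5  -51.2] 1.09
top 610 x y z yaw pitchup [ 568.   -77.1  219.9 -111.6  -51.8] 1.09
```

```bash
cat > tr.py <<'E'
from fit import *
import sys
p=np.array([float(v) for v in sys.argv[1:6]])
im,D=optics.grab_frame("side");P=cloud("side",np.ones(D.shape,bool),D)
rel=Ro.from_euler("ZY",[p[3],-p[4]],degrees=True).inv().apply(P-p[:3])
m=(abs(rel[:,1])<9)&(rel[:,0]>-60)&(rel[:,0]<150)&(abs(rel[:,2])<40)
for x in range(-50,150,12):
    q=rel[m&(rel[:,0]>=x)&(rel[:,0]<x+12)]
    if len(q):print(x,len(q),np.percentile(q[:,2],[10,50,90]).round(1))
for r in optics.silhouettes("side","ball0_center")[:5]:
    q=cloud("side",r["mask"],D);print(round(r["conf"],2),np.round(r["at"]),r["mask"].sum(),np.median(q,0).round() if len(q) else "")
E
python3 tr.py 570.4 -83.2 216.8 -110.5 -51.2
```

```text
-2 14 [17.6 20.4 21.6]
10 18 [16.8 19.4 21.3]
22 28 [16.9 19.6 21. ]
34 53 [-18.6  17.3  21.6]
46 26 [-19.5 -16.6   2.8]
58 27 [-20.  -18.2 -15.4]
70 27 [-20.2 -18.  -16. ]
82 31 [-20.7 -17.7 -14.9]
94 25 [-19.4 -17.7 -15.4]
106 29 [-20.4 -17.5 -15.4]
118 27 [-20.6 -18.9 -16.3]
130 17 [-38.2 -17.9 -15.2]
142 7 [-39.3 -38.8 -37.1]
0.53 [319. 215.] 370 [706.  80.  31.]
```

The trough is empty in the depth data: only floor shows, at −18 mm. I'll retreat and level the chute.

Call:
{"api": "send_rows", "payload": {
  "targets": [
    [[0,0,0,0,0,0.1,1],[-0.04,0.015,0,0,0.02,0.1,1],[-0.0677,0.0254,0,-0.039,0.085,0,1],[-0.0677,0.0254,0,-0.039,0.085,0,1],[-0.0677,0.0254,0,-0.039,0.085,0,1],[-0.0677,0.0254,0,-0.039,0.085,0,1],[-0.0677,0.0254,0,-0.039,0.085,0,1],[-0.0677,0.0254,0,-0.039,0.085,0,1],[-0.0677,0.0254,0,-0.039,0.085,0,1],[-0.0271,0.0102,0,-0.039,0.085,0,1],[0,0,0,0,0,0,1]]
  ]
}}

```text
time_s: 20.8
ee_pos: [509.8, 67.0, 246.0]
ee_rot: [179.8, -0.1, 70.3]
force: [0.6, -0.6, -2.2]
gripper_width: 33.6
gripper_force: 50.0
```

```bash
python3 ballsjar.py; python3 look.py 510 65 259 -110.6 0
python3 - <<'E'
from h import *
D=optics.grab_frame("top")[1];v,u=np.nonzero(D>0);P=unproj("top",np.c_[u,v],D[v,u])
m=(np.hypot(P[:,0]-541,P[:,1]+162)<24)&(P[:,2]<60);print(P[m].round().astype(int).tolist()[::3])
E
```

```text
injar z hist [10 85 14 48  2  0  0  0  0  0]
side ball0_center []
side jar_mouth [(0.87, array([287., 238.]))]
top ball0_center []
top jar_mouth [(0.58, array([333., 204.]))]
[ 5.8 11.6 94.3 -0.1 73.8 25.9] [ 0.5  0.8 -1.6] 21.1
21.1 [510.8046765   62.36944956 245.9147761 ] [ 1.79673513e+02 -1.69751714e-02  6.98764601e+01] 33.79049821411441
side 508 x y z yaw pitchup [ 5.140e+02  6.550e+01  2.596e+02 -1.114e+02 -2.000e-01] 1.17
top 473 x y z yaw pitchup [ 5.088e+02  6.530e+01  2.586e+02 -1.103e+02  3.000e-01] 0.93
[[562, -152, 5], [562, -161, 10], [563, -170, 6], [559, -152, 8], [559, -161, 8], [560, -171, 4], [553, -144, 25], [556, -155, 8], [556, -164, 9], [557, -177, 3], [550, -144, 26], [552, -155, 9], [554, -165, 2], [553, -174, 6], [546, -140, 29], [549, -152, 8], [549, -161, 10], [550, -171, 4], [551, -180, 4], [543, -144, 28], [547, -155, 3], [547, -164, 8], [546, -173, 11], [545, -181, 20], [541, -144, 25], [543, -155, 8], [544, -164, 5], [542, -172, 18], [541, -180, 27], [540, -148, 10], [541, -158, 4], [541, -168, 6], [538, -174, 29], [538, -183, 28], [537, -149, 9], [537, -158, 7], [538, -168, 6], [535, -174, 25], [535, -183, 29], [534, -155, 6], [535, -165, 5], [532, -171, 25], [532, -180, 28], [528, -150, 29], [531, -161, 6], [531, -171, 6], [529, -177, 31], [528, -158, 7], [528, -168, 7], [526, -175, 24], [525, -158, 5], [525, -168, 6], [525, -177, 9], [522, -171, 5]]
```

Run:
```python
from h import *
im,D=optics.grab_frame("top");v,u=np.nonzero(D>0);P=unproj("top",np.c_[u,v],D[v,u])
m=(np.hypot(P[:,0]-541,P[:,1]+162)<40)&(P[:,2]<92)
u0,v0=u[m].min(),v[m].min();G=np.full((v[m].max()-v0+1,u[m].max()-u0+1),-9)
G[v[m]-v0,u[m]-u0]=P[m,2]
for r in G:print(" ".join(f"{x:2d}" for x in r))
br=im[v0:v0+G.shape[0],u0:u0+G.shape[1]].mean(2).astype(int)
for r in br:print(" ".join(f"{x:3d}" for x in r))
```

```text
-9 -9 -9 -9 -9 -9 -9 -9 -9 -9 -9 57 59 59 57 56 -9 -9 -9 -9 -9 -9 -9 -9 -9 -9 -9
-9 -9 -9 -9 -9 -9 -9 -9 57 57 60 60 82 75 79 81 60 60 59 -9 -9 -9 -9 -9 -9 -9 -9
-9 -9 -9 -9 -9 -9 58 57 59 82 82 83 82 81 81 79 81 80 79 55 58 -9 -9 -9 -9 -9 -9
-9 -9 -9 -9 -9 59 58 64 81 79 74 79 77 70 76 73 75 78 79 83 83 59 -9 -9 -9 -9 -9
-9 -9 -9 56 55 62 78 80 80 78  4  7  8  6  5 12 21 68 76 78 81 79 60 -9 -9 -9 -9
-9 -9 -9 59 60 65 78 81  0  6  9  5  8  1 11  6  3 10 16 68 77 82 82 62 -9 -9 -9
-9 -9 56 55 64 81 84  8  9  8  7  5  2 14  1  7  5  3 10 18 73 73 84 80 56 -9 -9
-9 54 61 66 84 82  4  3  4  2  4  7  9  8  8  7  7  4  3  7 18 71 76 82 60 -9 -9
-9 59 60 65 81 78  4  4  8  6  4  7  1 10  7  4  2  2  6  5  7 15 77 81 84 50 -9
-9 61 64 65 81 78 24  1  7  7  2  7  7  7  5  5  2  1  4  4  6 11 71 79 82 54 -9
56 61 60 83 84 26 30 22  5  3  4  3  6  1  2  3  5 10  4  6  6  8 22 72 85 61 -9
56 62 65 80 78 27 24 27  4  9  5 10  6  8  6  7  6  8  5  5  4  3  7 77 83 60 -9
56 63 62 81 80 24 28 28  7  8  7  6  3  6  5  3  8  4  7  9  5  7  7 76 84 62 60
56 62 63 76 84 26 31 24  2  4  3  9  8  2  8  7
[... 3302 characters left out ...]
 113 109 109 118 112 153 207 214 193 194 150  73  48
117 140 124 172 201 200 203 214 201 218 199 180 159 140 140 140 157 161 161 212 211 198 201 195  98  42  59
 80 126 142 133 176 208 206 206 211 192 195 234 229 217 219 212 224 231 216 200 195 204 197 123  54  53  52
 48  72 150 153 137 187 203 203 209 208 209 211 196 185 215 181 171 196 198 197 217 206 112  45  53  51  57
 56  47 155 157 149 134 165 192 201 210 213 209 209 211 209 208 212 210 207 186 229 123  40  51  55  56  51
 55  52  43  79 133 157 157 152 171 195 206 202 208 209 208 203 200 199 180 114  47  41  49  60  58  56  55
 55  53  54  47  61 133 152 153 158 140 160 171 183 188 200 181 151 126  93  55  50  54  54  56  54  57  57
```

All three balls are in the jar (three separate ~29 mm high clusters). I'll lay the chute down.

Call:
{"api": "send_rows", "payload": {
  "targets": [
    [[0,0,0,0,0,-0.12,1],[0,0,0,0,0,-0.12,1],[0,0,0,0,0,-0.12,1],[0,0,0,0,0,-0.12,1],[0,0,0,0,0,-0.12,1],[0,0,0,0,0,-0.12,1],[0,0,0,0,0,-0.12,1],[0,0,0,0,0,-0.12,1],[0,0,0,0,0,-0.12,1],[0,0,0,0,0,-0.06,1],[0,0,0,0,0,-0.03,1],[0,0,0,0,0,0,1]]
  ]
}}

```text
time_s: 22.5
ee_pos: [510.9, 63.4, 11.8]
ee_rot: [179.7, 0.0, 70.0]
force: [-0.5, -1.0, -1.9]
gripper_width: 33.7
gripper_force: 50.0
```

Call:
{"api": "send_rows", "payload": {
  "targets": [
    [[0,0,0,0,0,-0.012,1],[0,0,0,0,0,0,1]]
  ]
}}

```text
time_s: 22.7
ee_pos: [511.4, 63.6, 10.3]
ee_rot: [179.6, -0.1, 70.0]
force: [-0.4, -0.7, -2.9]
gripper_width: 33.5
gripper_force: 50.0
```

Call:
{"api": "send_rows", "payload": {
  "targets": [
    [[0,0,0,0,0,-0.005,1],[0,0,0,0,0,0,1],[0,0,0,0,0,0,0.2],[0,0,0,0,0,0,-0.3],[0,0,0,0,0,0,-0.3],[0,0,0,0,0,0,-0.3],[0,0,0,0,0,0,-0.3],[0,0,0,0,0,0.08,-0.3],[0,0,0,0,0,0.15,-0.3],[0,0,0,0,0,0.2,-0.3],[0,0,0,0,0,0.2,-0.3],[0,0,0,0,0,0.2,-0.3]]
  ]
}}

```text
time_s: 23.9
ee_pos: [510.4, 63.5, 176.1]
ee_rot: [179.7, -0.0, 70.0]
force: [0.3, 0.7, -0.8]
gripper_width: 59.3
gripper_force: 0.0
```

Call:
{"api": "send_rows", "payload": {
  "targets": [
    [[0,0,0,0,0.1,0.1,-0.3],[0,0,0,0,0.15,0,-0.3],[0,0,0,0,0.15,0,-0.3],[0,0,0,0,0.1,0,-0.3],[0,0,0,0,0,0,-0.3],[0,0,0,0,0,0,-0.3]]
  ]
}}

```text
time_s: 24.5
ee_pos: [510.6, 163.3, 194.4]
ee_rot: [179.7, 0.0, 70.1]
force: [-0.7, -1.4, 0.3]
gripper_width: 59.1
gripper_force: 0.0
```

```bash
python3 look.py 511 64 20 -110.6 0; python3 ballsjar.py
python3 - <<'E'
from h import *
for nm in("jar_mouth","mouse","timer","solvent"):
    D=optics.grab_frame("top")[1]
    for r in optics.silhouettes("top",nm)[:1]:
        P=cloud("top",r["mask"],D);print(nm,np.percentile(P,[3,50,97],axis=0).round().tolist())
E
```

```text
24.5 [510.55622651 163.3262633  194.40577619] [1.79661082e+02 4.16781697e-02 7.00541799e+01] 59.145889444443064
side 379 x y z yaw pitchup [ 5.116e+02  6.520e+01  2.190e+01 -1.103e+02  3.000e-01] 0.95
top 583 x y z yaw pitchup [ 510.    71.9   20.4 -109.7    1.1] 1.29
injar z hist [11 90  9 48  3  0  0  0  0  0]
side ball0_center []
side jar_mouth [(0.74, array([309., 242.])), (0.62, array([293., 236.]))]
top ball0_center [(0.31, array([286., 180.]))]
top jar_mouth [(0.71, array([332., 205.]))]
[16.6 15.4 96.7 -0.2 67.6 36.7] [-0.   0.1  0.3] 24.9
jar_mouth [[502.0, -193.0, 2.0], [538.0, -161.0, 56.0], [571.0, -125.0, 83.0]]
mouse [[576.0, -59.0, 9.0], [621.0, -32.0, 27.0], [671.0, -5.0, 37.0]]
timer [[683.0, 70.0, 18.0], [705.0, 99.0, 48.0], [731.0, 129.0, 56.0]]
solvent [[348.0, -364.0, 8.0], [368.0, -335.0, 87.0], [390.0, -323.0, 118.0]]
```

Everything checks: the chute is flat and released, the balls are in the jar, and the jar and bystanders have not moved.

```bash
python3 -c "
from workcell import env
print(env.job_done())"
```

```text
the job is handed in; nothing more can be done
None
```

The job is handed in at about 25 s: depth readings before hand-in showed all three balls in the standing jar, the empty chute flat on the bench clear of the rest and let go, and the bystanders where they started; the hand-in returned no verdict.

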